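Swap mixed-up craft supplies back onto their colour-matched stands

TASK

The two paint bottles, the glue stick and the wooden stamp have been put back on the wrong coloured stands: move them so that each stands upright in the middle of the stand of its own colour (orange bottle on orange, light blue bottle on light blue, yellow glue stick on yellow, brown stamp on brown), and the white stand is left empty. Use the empty white stand as the parking place on the way; keep every piece upright, and do not put any of them down on the bare desk.

Things in the scene. Friction and masses are not known exactly. Their poses are not given: they have to be found in the camera images.
- stamp: Brown wooden hand stamp, 57 mm tall: a block 34 mm (its x) by 50 mm (its y) and 24 mm high, and above it a round turned handle, 25 mm at its widest, up to the top. Origin: centre of its underside, z up along the handle.
- orange_bottle: Orange paint bottle with an orange cap, 38 mm diameter, 75 mm tall; straight body up to 48 mm above its underside, then a shoulder and a narrower cap. Origin: centre of its underside, z up along its axis; round, so its yaw means nothing.
- blue_bottle: Light blue paint bottle with a white cap, 34 mm diameter, 100 mm tall; straight body up to 65 mm above its underside, then a shoulder and a narrower cap. Origin: centre of its underside, z up along its axis; round, so its yaw means nothing.
- glue_stick: Yellow glue stick, a straight upright cylinder of 23 mm diameter, 89 mm tall. Origin: centre of its underside, z up along its axis; round, so its yaw means nothing.
- stand_brown: Brown round pot stand with a raised rim, fixed to the desk: 92 mm across the rim, 38 mm high, wall 4 mm; flat inner floor 78 mm across, 28 mm above the desk. Origin: centre of its underside, on the desk top; z up.
- stand_orange: Orange round pot stand with a raised rim, fixed to the desk: 92 mm across the rim, 38 mm high, wall 4 mm; flat inner floor 78 mm across, 28 mm above the desk. Origin: centre of its underside, on the desk top; z up.
- stand_blue: Light blue round pot stand with a raised rim, fixed to the desk: 92 mm across the rim, 38 mm high, wall 4 mm; flat inner floor 78 mm across, 28 mm above the desk. Origin: centre of its underside, on the desk top; z up.
- stand_yellow: Yellow round pot stand with a raised rim, fixed to the desk: 92 mm across the rim, 38 mm high, wall 4 mm; flat inner floor 78 mm across, 28 mm above the desk. Origin: centre of its underside, on the desk top; z up.
- stand_white: White, spare and empty at the start: a round pot stand with a raised rim, fixed to the desk: 92 mm across the rim, 38 mm high, wall 4 mm; flat inner floor 78 mm across, 28 mm above the desk. Origin: centre of its underside, on the desk top; z up.

How it is judged:
By the outcome, as a careful person would: the job done as asked, in the order asked, and still so for the second after the job is handed in, with the robot touching nothing.
It also fails if it takes over 120 s, if anything falls off the work surface, if the arm or the gripper's body presses on something with over 40 N, if the wrist force passes 120 N, or if a joint passes its speed limit or range.

ROBOT

A 6-joint arm with a two-finger parallel gripper is mounted at the origin on the work surface; the furniture and walls round the work are solid. World frame = base frame: x ahead of the robot, y to its left, z up, the work surface at z = 0. Lengths are in mm, angles in rad, forces in N, time in s.
With the tool pointing down it reaches from about 350 to 800 mm from the base axis. Payload 7.3 kg.
Tool frame: the origin (TCP) lies at the very end of the fingers, on their centre line; the grasp point (between the pads) lies 19 mm behind it; z points along the fingers, y is the line along which they close (so a half turn about z gives the same grasp; the last joint's range is limited). The gripper opens to 85 mm and grips with 20 to 120 N. Pads are 22 mm wide; open, the fingers measure 114 mm over their backs; the gripper's body (76 mm by 85 mm) begins 54 mm behind the grasp point. The pads swing forward as they close: fully open they stand 13 mm farther back than shut.
Start: joints at [1.193, 0.342, 1.524, -0, 1.275, -0.146], TCP at [120.591, 510.982, 231.322] pointing down, gripper open.
Joint ranges: [-2.53, 2.53], [-0.77, 2.02], [0.04, 2.7], [-1, 4.14], [0.28, 2.66], [-3.11, 3.11]. Speed limits (rad/s): [2.57, 2.57, 3.14, 3.14, 3.14, 3.14].

INTERFACE

Orientations are given as a unit quaternion [w, x, y, z].
In Python, from plant import bot, inverse_kinematics, viewer gives the robot as it stands. Calls block until the motion is done:
- bot.move_ptp(position, orientation): joint-space move of the TCP to a pose.
- bot.move_linear(position, orientation=None, v=150, guard=None): straight line of the TCP; orientation=None keeps the orientation; v is the mean speed in mm/s. With guard (N) it stops when the force on the tool has changed by that much, and returns True; else False.
- bot.movej(angles): joint-space move.
- bot.gripper_open() and bot.clamp(strength=None): open the fingers fully, or close them until they stop; strength is the grip in N (None keeps the last).
- bot.dwell(seconds).
- inverse_kinematics(position, orientation): joint angles nearest the present ones, or None.
- bot.get_obs(): the state.
- viewer.grab_frame(name): name is "side" or "top"; returns a dict with "pixels" (480x640x3 uint8, red, green, blue), "depth" (480x640 float32, mm along the optical axis (not along the pixel's ray), 0 where there is no reading), "intrinsics" (3x3 intrinsics, pixels), "extrinsics" (4x4, takes a point from camera to world coordinates). Camera axes: x right, y up, looking along -z (the intrinsics and any distortion apply to the point x, -y, -z); pixel columns grow to the right and rows downward; lengths in mm; the calibration is good to about 2 mm. A picture is of the moment at which its call begins.
A pose or a line that the arm cannot do raises bot.Unreachable and nothing moves.
- bot.sign_off(): hands the job in; it is judged then, once.
The state is a dict: "time": time; "q": joint angles; "joint_velocities": joint speeds; "effort": joint torques, N m; "position": TCP position; "tcp_rot": TCP orientation; "ft_force": force on the tool from outside, world axes, zero at the start; "moment": the same for the moment, N m; "opening": opening from 0.0 (shut) to 1.0 (fully open); "grip_force": force on a finger pad.
Only numpy, scipy, OpenCV 4.12 (cv2) and the standard library are available. Lean on these libraries where they do the work, as an engineer would, in place of code of your own. Each camera call takes 0.05 s, during which the arm holds its last target. There are 200 camera calls.

## Working session

There is one attempt and no reset: what is moved stays moved. The work goes in short steps, each a Python script; the robot and the scene stay as the last script left them, time stands still between calls to the robot, and variables do not carry over. Pictures are saved under pics/ and viewed, at most 14 in all, crops included, and the job is handed in when it is done.

```bash
ls; mkdir -p pics; python3 - <<'E'
from plant import bot, viewer
import cv2,numpy as np
for n in("side","top"):
    f=viewer.grab_frame(n); cv2.imwrite(f"pics/{n}0.png",f["pixels"][:,:,::-1]); np.savez(f"pics/{n}0.npz",**f)
    print(n,f["intrinsics"].round(1).tolist(),f["extrinsics"].round(3).tolist(),[k for k in f],(f["depth"]>0).mean())
print(bot.get_obs())
E
```

```text
pics
side [[457.0, 0.0, 318.3], [0.0, 457.0, 236.4], [0.0, 0.0, 1.0]] [[1.0, 0.002, 0.003, 566.457], [0.001, 0.658, -0.753, -662.646], [-0.003, 0.753, 0.658, 608.212], [0.0, 0.0, 0.0, 1.0]] ['pixels', 'depth', 'intrinsics', 'extrinsics'] 0.9962369791666666
top [[614.4, 0.0, 317.4], [0.0, 614.4, 244.2], [0.0, 0.0, 1.0]] [[0.013, 0.985, -0.175, 368.56], [-1.0, 0.012, -0.004, -18.498], [-0.002, 0.175, 0.985, 945.57], [0.0, 0.0, 0.0, 1.0]] ['pixels', 'depth', 'intrinsics', 'extrinsics'] 0.9959602864583333
{'time': 0.1, 'q': array([ 1.19301086e+00,  3.42664560e-01,  1.52489029e+00,  1.41955317e-05,
        1.27542850e+00, -1.46015511e-01]), 'joint_velocities': array([-3.04778022e-04, -2.74506385e-03, -2.44249219e-03, -5.54096758e-05,
       -6.63437903e-04,  1.25762373e-03]), 'effort': array([ 2.35406711e-03, -4.34437752e+01, -2.46493918e+01, -2.46725713e-04,
        4.56757145e-03, -4.39012683e-05]), 'position': array([120.44403575, 510.6368343 , 230.70038074]), 'tcp_rot': array([-1.86594912e-04,  1.15627803e-01,  9.93292368e-01, -6.69879551e-04]), 'ft_force': array([-0.19257998, -0.43632398,  0.49220069]), 'moment': array([-0.00496897,  0.07398352, -0.01302009]), 'grip_force': 0.0, 'opening': 0.9979091353700608}
```

View pics/top0.png

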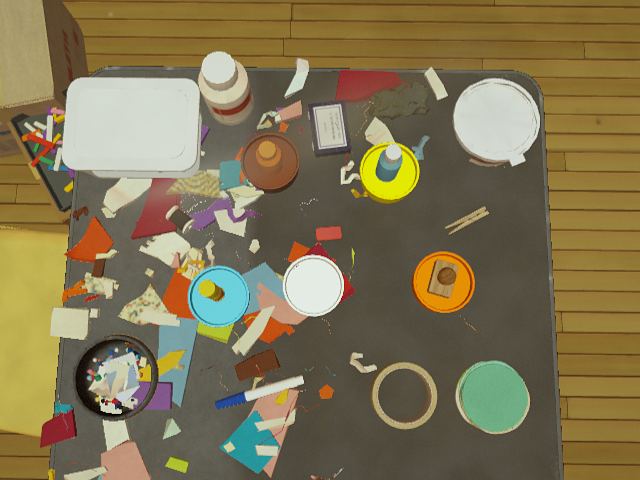

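View pics/side0.png

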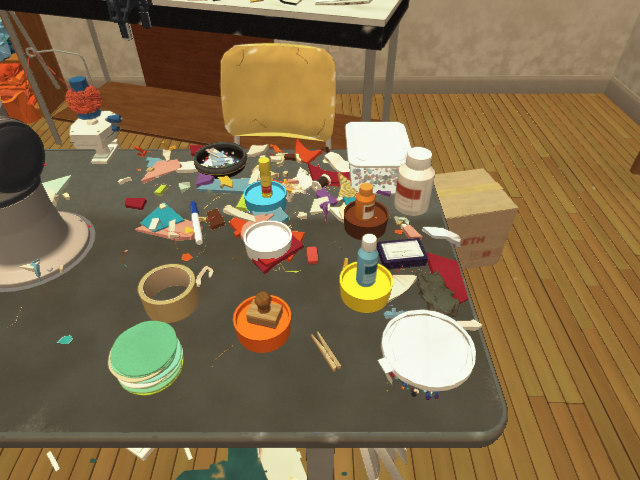

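The top view shows the brown stand at (270,161) holding the orange bottle, yellow at (389,171) holding the blue bottle, and blue at (218,296) holding the glue. Orange at (444,281) holds the stamp, and white at (313,285) is empty. The side view agrees and all pieces are upright. That makes two swaps through white.

```bash
cat > vis.py <<'E'
import numpy as np
from scipy.optimize import least_squares
PIX={'brown':(270,161),'yellow':(389,171),'blue':(218,296),'orange':(444,281),'white':(313,285)}
def cloud(f):
    d=f["depth"].astype(float);K=f["intrinsics"];v,u=np.indices(d.shape)
    P=np.stack([(u-K[0,2])/K[0,0]*d,-(v-K[1,2])/K[1,1]*d,-d],-1)
    E=f["extrinsics"];W=P@E[:3,:3].T+E[:3,3];W[d<=0]=np.nan
    return W
def circ(p,r=None):
    c0=np.r_[p.mean(0),[] if r else [20.]]
    s=least_squares(lambda c:np.hypot(p[:,0]-c[0],p[:,1]-c[1])-(r or c[2]),c0,loss='soft_l1')
    return s.x,np.sqrt(np.mean(s.fun**2))
def ray(f,px,z):
    K=f["intrinsics"];E=f["extrinsics"]
    r=E[:3,:3]@np.array([(px[0]-K[0,2])/K[0,0],-(px[1]-K[1,2])/K[1,1],-1]);t=(z-E[2,3])/r[2]
    return E[:3,3]+t*r
E
python3 - <<'E'
from vis import *
np.set_printoptions(precision=1,suppress=True)
F={n:dict(np.load(f"pics/{n}0.npz")) for n in("top","side")}
C={n:cloud(f).reshape(-1,3) for n,f in F.items()}
for n in C: C[n]=C[n][~np.isnan(C[n][:,0])]
for k,px in PIX.items():
    c0=ray(F["top"],px,38)[:2]
    for n in C:
        W=C[n]; 
        c=c0.copy()
        for _ in range(3):
            r=np.hypot(*(W[:,:2]-c).T); m=(abs(r-44)<8)&(W[:,2]>34)&(W[:,2]<44)
            s,e=circ(W[m,:2],44.0);c=s[:2]
        r=np.hypot(*(W[:,:2]-c).T)
        rimz=np.median(W[m,2]); fl=W[(r<36)&(W[:,2]>20)&(W[:,2]<34)]
        desk=W[(r>50)&(r<70)]
        o=W[(r<44)&(W[:,2]>44)]
        print(k,n,'c',c,'rms',round(e,1),'rimz',rimz,'floor',np.median(fl[:,2]),len(fl),'desk',np.median(desk[:,2]))
        if len(o)>20:
            print('   obj top',np.percentile(o[:,2],[50,99]))
            for a,b in((46,54),(54,72),(76,90),(90,100),(100,115),(115,135)):
                q=o[(o[:,2]>a)&(o[:,2]<b)]
                if len(q)>25: s,e=circ(q[:,:2]); print('   ',a,b,len(q),'circ',s,round(e,1),'mean',q[:,:2].mean(0),'min',q[:,:2].min(0),'max',q[:,:2].max(0))
# obstacles near
W=np.vstack(list(C.values()))
import cv2
W0=C["top"]
for k,px in PIX.items():
    c=ray(F["top"],px,38)[:2]; r=np.hypot(*(W0[:,:2]-c).T)
    q=W0[(r>52)&(r<120)&(W0[:,2]>25)]; print(k,'near',len(q), q.max(0) if len(q) else '', q.mean(0) if len(q) else '')
E
```

```text
brown top c [659.   60.4] rms 1.4 rimz 37.2823042787482 floor 27.40439591175999 882 desk 0.3814408853173177
   obj top [ 83.1 105. ]
    46 54 43 circ [656.2  59.7  19.2] 0.4 mean [641.7  56.1] min [636.1  40.5] max [658.7  76.8]
    54 72 87 circ [656.1  59.7  19.1] 0.4 mean [641.4  55.4] min [636.4  40.1] max [661.6  77. ]
    76 90 229 circ [656.8  60.   16.4] 2.0 mean [648.2  58. ] min [636.6  41.8] max [672.1  77.5]
    90 100 59 circ [655.1  59.5  12.1] 2.2 mean [649.9  58.1] min [642.2  46.8] max [667.1  72.7]
    100 115 222 circ [655.2  59.3   8.8] 3.0 mean [655.   59.4] min [642.7  47.5] max [668.3  72.1]
brown side c [659.3  60.6] rms 1.5 rimz 38.176207628244356 floor 29.15203008057358 312 desk 1.4576818255482067
   obj top [ 79.3 105.4]
    46 54 64 circ [655.8  60.6  18.7] 1.0 mean [653.9  46.5] min [637.1  39.7] max [674.7  59.1]
    54 72 139 circ [655.9  61.   19. ] 1.0 mean [654.   46.2] min [636.6  39.9] max [674.2  61.4]
    76 90 157 circ [655.7  60.   15.9] 2.7 mean [654.   49.6] min [637.4  40. ] max [673.1  70.1]
    90 100 56 circ [655.9  61.2  13.1] 1.1 mean 
[... 3430 characters left out ...]
 -221.5] max [ 506.7 -178. ]
    54 72 95 circ [ 478.  -194.9   13.4] 2.8 mean [ 479.8 -205.8] min [ 454.8 -216.4] max [ 500.9 -182.5]
    76 90 177 circ [ 479.5 -201.6    8. ] 2.7 mean [ 479.7 -202.9] min [ 467.6 -211.3] max [ 491.8 -188.9]
white top c [467.4  -8.8] rms 1.3 rimz 37.17078879485234 floor 27.40060258843056 1796 desk 1.3810123515149826
white side c [467.8  -9.1] rms 1.5 rimz 38.05479970136105 floor 29.16552100331728 674 desk 1.713499342473483
brown near 2562 [772.9 179.7 137.9] [720.3 128.2  84.8]
yellow near 904 [764.3 -22.9  74.3] [ 730.6 -155.1   41.2]
blue near 835 [557.3 195.3  40.7] [468.3  59.5  29.2]
orange near 0  
white near 603 [520.9 111.1  41.1] [450.5  93.7  29.6]
```

```bash
cat > mv.py <<'E'
import numpy as np
from plant import bot, inverse_kinematics, viewer
S={'brown':(659.1,60.5),'yellow':(645.5,-123.3),'blue':(449.6,131.4),'orange':(475.1,-202.5),'white':(467.6,-9.0)}
HI=200
def quat(phi):            # tool down, closing line at world angle phi
    a=(phi+np.pi/2)/2; return np.array([0,np.cos(a),np.sin(a),0])
def pick(xy,z,phi,grip=40):
    bot.gripper_open(); q=quat(phi)
    bot.move_ptp([*xy,HI],q)
    bot.move_linear([*xy,z],q,v=150)
    bot.clamp(grip)
    o=bot.get_obs(); print('grip',round(o['opening'],3),round(o['grip_force'],1),o['position'].round(1),round(o['time'],1))
    bot.move_linear([*xy,HI],q,v=120)
    o=bot.get_obs(); print('lifted',round(o['opening'],3),round(o['grip_force'],1),o['ft_force'].round(1))
def place(xy,z,phi):      # z: TCP height at which the piece stood when gripped
    q=quat(phi)
    bot.move_ptp([*xy,HI],q)
    bot.move_linear([*xy,z+12],q,v=120); bot.dwell(.2)
    hit=bot.move_linear([*xy,z-2],q,v=20,guard=4)
    o=bot.get_obs(); print('place',hit,o['position'].round(1),o['ft_force'].round(1))
    bot.gripper_open(); bot.dwell(.2)
    bot.move_linear([*xy,HI],q,v=150)
    print('t',round(bot.get_obs()['time'],1))
E
python3 - <<'E'
from vis import *; from mv import *
import cv2
np.set_printoptions(precision=1,suppress=True)
F={n:dict(np.load(f"pics/{n}0.npz")) for n in("top","side")}
C={n:cloud(f).reshape(-1,3) for n,f in F.items()}
W=np.vstack([c[~np.isnan(c[:,0])] for c in C.values()])
for k,c in S.items():
    r=np.hypot(W[:,0]-c[0],W[:,1]-c[1])
    for lo in(42,100):
        m=(r>50)&(r<140)&(W[:,2]>lo)&(W[:,2]<400)
        if m.any():
            q=W[m][np.argsort(r[m])[:400]];print(k,lo,m.sum(),'r',np.sort(r[m])[[0,min(5,m.sum()-1)]],'at',q[0],q[min(5,len(q)-1)],'maxz',W[m,2].max())
c=(479,-200.5);r=np.hypot(W[:,0]-c[0],W[:,1]-c[1])
for z in range(50,88,4):
    q=W[(r<20)&(abs(W[:,2]-z)<2)]
    if len(q)>5:print(z,len(q),q[:,0].min(),q[:,0].max(),q[:,1].min(),q[:,1].max(),circ(q[:,:2]))
m=(r<40)&(abs(W[:,2]-52)<2.5); print(cv2.minAreaRect(W[m,:2].astype(np.float32)))
for k,c in S.items():
  print(k,[[inverse_kinematics([*c,z],quat(p)) is not None for z in(42,200)] for p in(0,np.pi/4,np.pi/2,3*np.pi/4)],[round(float(inverse_kinematics([*c,100],quat(p))[5]),2) for p in(0,np.pi/4,np.pi/2,3*np.pi/4)])
E
```

```text
brown 42 6689 r [87.6 87.8] at [731.2 110.3  72.6] [733.1 107.9  87.9] maxz 138.24721408346932
brown 100 1953 r [92.9 95.8] at [736.1 112.5 101.4] [744.4 104.1 100.3] maxz 138.24721408346932
yellow 42 1817 r [107.3 108.3] at [ 698.4 -216.6   68. ] [ 693.  -220.6   70.6] maxz 74.3135173397012
blue 42 56 r [128.7 130.4] at [364.7 228.2  43.4] [364.6 230.3  44.7] maxz 45.45851896590614
orange 42 627 r [128.4 129.5] at [ 354.7 -157.9   43.9] [ 356.  -151.6   49. ] maxz 54.17267357789365
white 42 428 r [131.7 132.6] at [453.5 122.  115.2] [452.2 122.7 100.5] maxz 119.4721848986747
white 100 156 r [131.7 132.8] at [453.5 122.  115.2] [455.1 123.2 112.1] maxz 119.4721848986747
50 328 459.94136011427713 498.56319568747284 -218.5226422127619 -181.33205853022844 (array([ 479.4, -200.4,   16.2]), np.float64(2.9014562180450088))
54 198 459.4277187178797 498.3768079819883 -217.93810481086123 -182.4575128204878 (array([ 479.8, -200.1,   14.6]), np.float64(3.2722877861434885))
58 33 470.70199062601614 488.8768697362826 -209.52784135186965 -190.30593006471344 (array([ 479.3, -199.1,    9.1]), np.flo
[... 923 characters left out ...]
.4685467845118 487.8477738290395 -209.3526000656983 -190.3865468837401 (array([ 479. , -200.1,    5.8]), np.float64(2.2522531581170115))
((479.23248291015625, -199.51815795898438), (34.362552642822266, 50.053367614746094), 75.2547607421875)
brown [[True, True], [True, True], [True, True], [True, True]] [-0.02, -0.81, -1.59, -2.38]
yellow [[True, True], [True, True], [True, True], [True, True]] [-0.31, -1.09, -1.88, -2.66]
blue [[True, True], [True, True], [True, True], [True, True]] [0.12, -0.66, -1.45, -2.24]
orange [[True, True], [True, True], [True, True], [True, True]] [-0.55, -1.34, -2.12, -2.91]
white [[True, True], [True, True], [True, True], [True, True]] [-0.18, -0.97, -1.75, -2.54]
```

```bash
python3 - <<'E'
from mv import *
pick((656.0,60.0),43,0); place(S['white'],43,0)
E
```

```text
grip 0.428 40.5 [656.2  60.   43.6] 4.5
lifted 0.423 40.0 [ 0.6  0.1 -0.9]
place True [467.5  -9.   43.6] [-0.2 -0.4  5.2]
t 10.8
```

```bash
python3 - <<'E'
from mv import *
import cv2
pick((479.1,-199.5),50,0)
f=viewer.grab_frame("side"); cv2.imwrite("pics/s1.png",f["pixels"][100:420,120:560,::-1])
E
```

```text
grip 0.281 42.3 [ 479.5 -200.    51.5] 13.6
lifted 0.282 40.1 [ 0.5  0.5 -1.1]
```

View pics/s1.png

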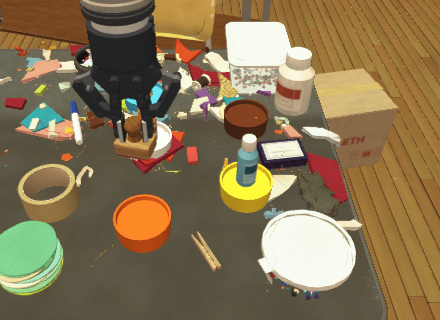

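The stamp hangs level from its handle at about crop (137,143), with the orange stand now empty. I'll place it on brown, bring the orange bottle home, then park the blue bottle on white.

```bash
python3 - <<'E'
from mv import *
import cv2
place(S['brown'],50,0)
f=viewer.grab_frame("side"); cv2.imwrite("pics/s2.png",f["pixels"][100:420,120:560,::-1])
f=viewer.grab_frame("top"); np.savez("pics/t2.npz",**f)
from vis import *
np.set_printoptions(precision=1,suppress=True)
W=cloud(f).reshape(-1,3);r=np.hypot(W[:,0]-S['brown'][0],W[:,1]-S['brown'][1])
q=W[(r<40)&(abs(W[:,2]-52)<2.5)]; print(len(q),cv2.minAreaRect(q[:,:2].astype(np.float32)) if len(q)>5 else'',W[r<40][:,2].max())
r=np.hypot(W[:,0]-S['white'][0],W[:,1]-S['white'][1]);q=W[(r<40)&(W[:,2]>46)&(W[:,2]<72)]; print(len(q),circ(q[:,:2],19.) if len(q)>5 else '')
E
```

```text
place True [659.   60.5  51.6] [-0.5 -0.6  3.4]
t 20.2
0  534.593143175121
40 (array([467.6,  -9.2]), np.float64(0.10336847203773644))
```

View pics/s2.png

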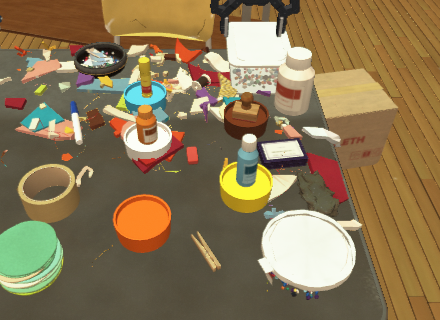

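The stamp stands upright in brown at (246,108) and the orange bottle in white at (147,130). The blue bottle and glue are untouched. I'll carry on with the rest.

```bash
python3 - <<'E'
from mv import *
pick(S['white'],43,0); place(S['orange'],43,0)
pick((645.7,-118.4),60,0); place(S['white'],60,0)
pick((453.5,135.2),56,0); place(S['yellow'],56,0)
E
```

```text
grip 0.432 40.1 [467.7  -9.   43.5] 23.1
lifted 0.433 40.0 [-0.   0.9 -0.6]
place True [ 475.  -202.4   43.6] [-0.1  1.   5.5]
t 29.4
grip 0.382 40.1 [ 645.9 -118.4   60.5] 32.0
lifted 0.383 39.7 [ 0.5 -0.6 -0.3]
place True [467.5  -9.   60.4] [-0.8 -0.2  6.1]
t 38.0
grip 0.259 39.0 [453.6 135.3  56.3] 40.6
lifted 0.257 39.1 [0.3 0.8 0. ]
place True [ 645.4 -123.3   56.3] [-0.5 -0.4  5.3]
t 47.1
```

```bash
python3 - <<'E'
from mv import *
import cv2
from vis import *
np.set_printoptions(precision=1,suppress=True)
pick(S['white'],60,0); place(S['blue'],60,0)
bot.move_ptp([120.6,511,300],quat(np.pi/2)); bot.dwell(.5)
for n in("side","top"):
    f=viewer.grab_frame(n)
    cv2.imwrite(f"pics/f{n}.png",f["pixels"][:,:,::-1])
    W=cloud(f).reshape(-1,3)
    for k,R,lo,hi in(('orange',19.,46,74),('blue',17.,46,90),('yellow',11.5,46,115)):
        r=np.hypot(W[:,0]-S[k][0],W[:,1]-S[k][1])
        for a,b in((lo,(lo+hi)/2),((lo+hi)/2,hi)):
            q=W[(r<36)&(W[:,2]>a)&(W[:,2]<b)]
            if len(q)>8: print(n,k,circ(q[:,:2],R)[0]-S[k])
        print('  top',W[r<36][:,2].max())
    r=np.hypot(W[:,0]-S['brown'][0],W[:,1]-S['brown'][1]);q=W[(r<40)&(abs(W[:,2]-52)<2.5)]
    print(n,'stamp',cv2.minAreaRect(q[:,:2].astype(np.float32)),W[r<36][:,2].max())
    r=np.hypot(W[:,0]-S['white'][0],W[:,1]-S['white'][1]);print('white max',W[r<40][:,2].max())
print(bot.get_obs()['time'],bot.get_obs()['position'])
E
```

```text
grip 0.385 39.6 [467.8  -9.   60.4] 49.8
lifted 0.385 39.7 [-0.3 -0.4 -0.7]
place True [449.5 131.4  60.5] [-0.8 -0.2  6.4]
t 55.6
side orange [-0.2  1.1]
side orange [-0.2  1.2]
  top 106.46153145230232
side blue [-0.5  0.8]
side blue [-0.4  1. ]
  top 131.45871109279182
side yellow [-0.4  1.9]
side yellow [-0.2  1.4]
  top 119.16812284141037
side stamp ((658.77880859375, 59.823543548583984), (35.52767562866211, 49.518760681152344), 75.69475555419922) 87.7684743680112
white max 36.05017986970597
top orange [-0.1 -0. ]
top orange [-0.1 -0.1]
  top 106.57323014712745
top blue [-0.2 -0.6]
top blue [-0.2 -0.4]
  top 131.54112193061053
top yellow [ 0.5 -0.4]
top yellow [ 0.2 -0.1]
  top 119.77765721337755
top stamp ((658.5374145507812, 60.067848205566406), (33.84743118286133, 50.14141082763672), 74.67155456542969) 89.06065049210076
white max 32.5937813054818
58.0333 [120.6 511.  300. ]
```

View pics/fside.png

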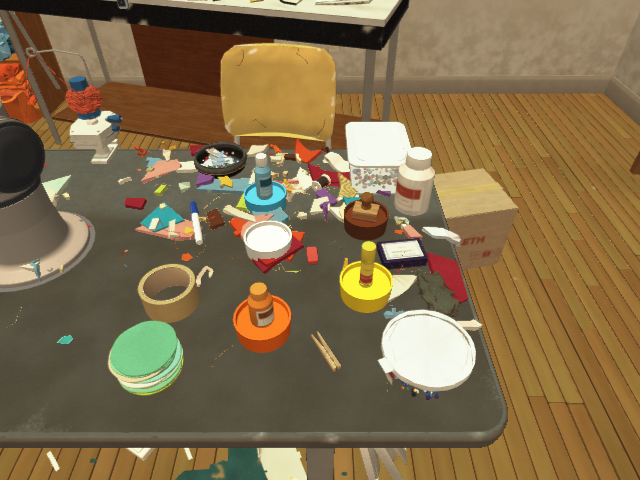

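All four stand upright: orange bottle at (261,310), blue at (264,180), glue at (367,268) and stamp at (366,210). The white stand at (268,240) is empty, and the pieces measure within about 2 mm of centre.

```bash
python3 -c "
from plant import bot
print(bot.sign_off())"
```

```text
the job is handed in; nothing more can be done
None
```

The job is handed in: each piece stands upright on the stand of its own colour, within about 2 mm of the middle, and the white stand is empty, after about 58 s of robot time.

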